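# Hold the tool box lid at sixty degrees for fitting a lid stay

### The job

I am about to fit a stay to the lid of the blue tool box. Swing the lid right up by its black bar until it rests on its stop, then bring it back down to 60 degrees open (the red pointer in line with the brass bead on the gauge at its side) and finish while still holding it there, because it falls shut if let go. Never let the lid drop, and leave the tools on the bench around it where they lie.

Things in the scene. Friction and masses are not known exactly. Their poses are not given: they have to be found in the camera images.
- tool_box: blue-grey steel tool box, 140 mm deep (x) x 240 wide (y) x 100 high on four small feet, fixed to the bench; origin at the middle of its underside, x points from the front (bar side) to the hinge side, y along the hinge, z up. On its -y side a thin arc with dark ticks is the angle gauge; a 13 mm brass bead marks 60 degrees for the red pointer on the lid. Pliers lie inside
- lid_hinge (a point): middle of the lid's hinge line, which runs along the box's y axis; 73 mm behind the box's middle and 103 mm above the bench; fixed to the box
- lid_bar (a point): middle of the lid's black grab bar: round, 12 mm thick, 120 mm long, parallel to the hinge and 195 mm from it, held in the lid's plane by two steel stalks, 38 mm clear of the lid's front edge; 103 mm above the bench when shut. Fingers can come straight down either side of it, not opened too wide; the bar may turn between them as the lid swings
- tool_lid (a joint): lid angle in rad: 0 shut (lid level), grows as the bar is lifted up and over towards the hinge side; 1.047 is 60 degrees; 1.75 (100 degrees) is the stop, where the lid leans back and rests. Lid about 0.6 kg, easy hinge, falls shut from anything under about 1.5
- torch_striker: torch striker, bent wire, 155 x 44 x 12 mm, loose bystander; origin under its middle
- chasing_hammer: small hammer with wooden handle, 214 x 64 x 26 mm, loose bystander; origin under its middle
- ring_clamp: wooden ring clamp, 140 x 28 x 22 mm, loose bystander; origin under its middle
- tape_roll: roll of tape, 86 mm across, 24 mm high, loose bystander; origin under its middle

How it is judged:
By the outcome, as a careful person would: the job done as asked, in the order asked, and still so for the second after the job is handed in, while the arm keeps its last pose, push and grip.
It also fails if it takes over 38 s, if anything falls off the work surface, if the arm or the gripper's body presses on something with over 40 N, if the wrist force passes 120 N, or if a joint passes its speed limit or range.

### The arm

A 6-joint arm with a two-finger parallel gripper is mounted at the origin on a cart in front of the work surface, level with it; the furniture and walls round the work are solid. World frame = base frame: x ahead of the robot, y to its left, z up, the work surface at z = 0. Lengths are in m, angles in rad, forces in N, time in s.
With the tool pointing down it reaches from about 0.35 to 1 m from the base axis. Payload 7.1 kg.
Tool frame: the origin (TCP) lies midway between the tips of the shut fingers; the grasp point (between the pads) lies 19 mm behind it; z points along the fingers, y is the direction in which the jaws open and shut (so a half turn about z gives the same grasp; the last joint's range is limited). The gripper opens to 85 mm and grips with 20 to 120 N. Pads are 22 mm wide; open, the fingers measure 114 mm over their backs; the gripper's body (76 mm by 85 mm) begins 54 mm behind the grasp point. The pads swing forward as they close: fully open they stand 13 mm farther back than shut.
Start: joints at [1.099, 0.423, 1.63, -0, 1.089, -0.019], TCP at [0.273, 0.562, 0.231] pointing down, gripper open.
Joint ranges: [-3, 3], [-0.9, 2.11], [0.09, 2.58], [-1.31, 4.45], [0.11, 2.69], [-2.54, 2.54]. Speed limits (rad/s): [2.39, 2.39, 3.01, 3.14, 3.14, 3.14].

### API

Orientations are given as a 3x3 rotation matrix whose columns are the frame's x, y, z axes.
In Python, from plant import r, eoat, planner, eyes, order, finder, status gives the robot as it stands. Calls block until the motion is done:
- r.move_ptp(position, orientation): joint-space move of the TCP to a pose.
- r.move_linear(position, rotation=None, velocity=0.15, f_stop=None): straight line of the TCP; rotation=None keeps the orientation; velocity is the mean speed in m/s. With f_stop (N) it stops when the force on the tool has changed by that much, and returns True; else False.
- r.movej(angles): joint-space move.
- eoat.gripper_open() and eoat.gripper_close(strength=None): open the fingers fully, or close them until they stop; strength is the grip in N (None keeps the last).
- r.dwell(seconds).
- planner.ik(position, orientation): joint angles nearest the present ones, or None.
- eyes.read_camera(name): name is "scene" or "top" or "wrist"; returns the picture (400x640x3 uint8, red, green, blue); there is no depth.
- eyes.camera_params(name): a dict with "fx", "fy", "cx", "cy" (pixels), "R" (3x3) and "t" (3): a world point X has camera coordinates R X + t; the wrist camera has in their place "mount" (4x4, takes a point from camera to tool coordinates, whose origin is the TCP and whose axes are the flange's). Camera axes: x right, y down, z forward; pixel columns grow to the right and rows downward; lengths in m; the calibration is good to about 2 mm. The wrist camera is an equidistant fisheye: a pixel r from the principal point sees the ray r / f radians off the axis. A picture is of the moment at which its call begins: read the wrist's pose just before it. camera_params takes no time and is no camera call.
A pose or a line that the arm cannot do raises r.MotionError and nothing moves.
- order.sign_off(): hands the job in, once; it reports no verdict.
Trained networks look in the newest picture that a camera, given by its name, has taken for a name from the list of things; names that differ only in an ending like _2 or _b are one class to them, and where a whole thing is asked for, a point or a joint stands for the part that bears it (a point fixed in the world has none). Each returns a list of dicts, best first, with "score" (0 to 1); they miss things now and then, are a little off and sometimes report something else, mostly with a low value. They report only what shows in the picture. A call takes as long as a camera call.
- finder.silhouettes(camera, thing): "mask" (400x640 bool, what is visible of it) and "rect" ([centre column, centre row, width, height] in pixels, round what is visible of it).
- finder.pinpoint(camera, thing): "pixel" ([row, column] in pixels: a listed point, or the origin of a listed thing).
Readings, each from a call of its own:
- status.current_time_s(): time.
- status.current_joint_pos(): joint angles.
- status.current_dq(): joint speeds.
- status.current_tau(): joint torques, N m.
- status.current_tool_pos(): TCP position.
- status.current_tcp_rot(): TCP orientation.
- status.current_contact_force(): force on the tool from outside, world axes, zero at the start.
- status.current_ft_torque(): the same for the moment, N m.
- status.current_width(): opening from 0.0 (shut) to 1.0 (fully open).
Only numpy, scipy, OpenCV 4.12 (cv2) and the standard library are available. Lean on these libraries where they do the work, as an engineer would, in place of code of your own. Each camera call takes 0.05 s, during which the arm holds its last target.

## Working session

There is one attempt and no reset: what is moved stays moved. The work goes in short steps, each a Python script; the robot and the scene stay as the last script left them, time stands still between calls to the robot, and variables do not carry over. Pictures are saved under pics/ and viewed, and the job is handed in when it is done.

```bash
ls; mkdir -p pics
python3 - <<'E'
from plant import r, eoat, planner, eyes, order, finder, status
import cv2
print(status.current_time_s())
for c in ["scene","top"]:
    im=eyes.read_camera(c); cv2.imwrite(f"pics/{c}0.png",im[:,:,::-1])
    p=eyes.camera_params(c); print(c,p)
    for t in ["lid_bar","lid_hinge","tool_box"]:
        print(t,[(d["pixel"],round(d["score"],2)) for d in finder.pinpoint(c,t)[:3]])
print(status.current_time_s())
E
```

```text
pics
0.0
scene {'fx': 457.87573832756, 'fy': 457.87573832756, 'cx': 324.8211974948593, 'cy': 195.71178312124232, 'R': array([[ 0.48976684, -0.87167849, -0.01746538],
       [-0.68412028, -0.37181162, -0.62748352],
       [ 0.54047006,  0.31926904, -0.77843394]]), 't': array([-0.21693742,  0.44176005,  1.00020905])}
lid_bar [([204.3, 290.5], 0.78)]
lid_hinge [([176.2, 355.8], 0.84)]
tool_box [([211.2, 332.9], 0.96)]
top {'fx': 421.5180385704467, 'fy': 421.5180385704467, 'cx': 319.4716489601441, 'cy': 201.3761503660515, 'R': array([[-0.02717058, -0.99925046, -0.0275733 ],
       [-0.9945951 ,  0.02978862, -0.09946474],
       [ 0.10021155,  0.02472175, -0.99465898]]), 't': array([0.06993165, 0.55835546, 1.01690965])}
lid_bar [([241.8, 297.1], 0.82)]
lid_hinge [([170.5, 339.9], 0.93)]
tool_box [([198.6, 321.8], 0.63)]
0.4
```

View pics/scene0.png

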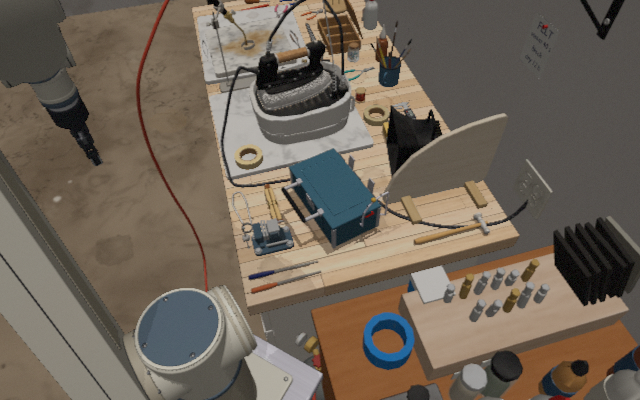

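View pics/top0.png

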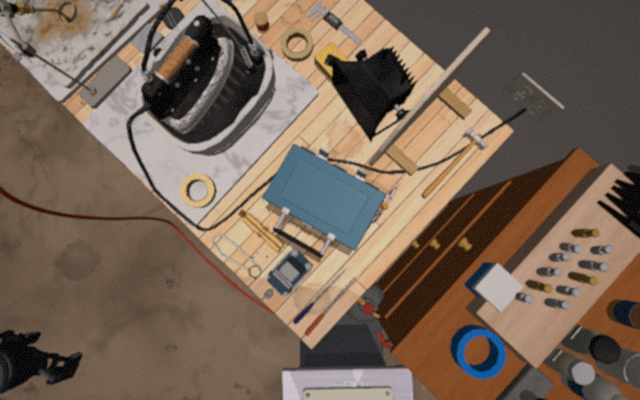

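```bash
cat > h.py <<'E'
from plant import r, eoat, planner, eyes, order, finder, status
import numpy as np, cv2
def ray(c,px):
    p=eyes.camera_params(c); row,col=px
    d=np.array([(col-p["cx"])/p["fx"],(row-p["cy"])/p["fy"],1.])
    return -p["R"].T@p["t"], p["R"].T@d
def atz(c,px,z):
    o,d=ray(c,px); return o+d*(z-o[2])/d[2]
def proj(c,X):
    p=eyes.camera_params(c); q=p["R"]@np.asarray(X)+p["t"]
    return np.array([p["fx"]*q[0]/q[2]+p["cx"],p["fy"]*q[1]/q[2]+p["cy"]])
E
python3 - <<'E'
from h import *
for c,b,h,o in [("scene",(204.3,290.5),(176.2,355.8),(211.2,332.9)),("top",(241.8,297.1),(170.5,339.9),(198.6,321.8))]:
    B=atz(c,b,.103);H=atz(c,h,.103);O=atz(c,o,0)
    print(c,B,H,O,np.linalg.norm(H-B),np.degrees(np.arctan2(*(H-B)[[1,0]])))
E
```

```text
scene [0.45844568 0.11009293 0.103     ] [0.62766457 0.00388911 0.103     ] [0.55956503 0.03890878 0.        ] 0.19978559060834494 -32.11287862016168
top [0.46137279 0.10576179 0.103     ] [0.62312561 0.00281521 0.103     ] [0.5699636  0.04854254 0.        ] 0.19173412260981723 -32.474462893180586
```

Run:
```python
from h import *
a=cv2.imread("pics/scene0.png")[140:300,220:420]; b=cv2.imread("pics/top0.png")[130:310,200:420]
cv2.imwrite("pics/crops.png",np.vstack([cv2.resize(cv2.resize(a,(600,480),interpolation=cv2.INTER_CUBIC)[60:360],(780,390)) ]))
cv2.imwrite("pics/cropt.png",cv2.resize(b,None,fx=3.3,fy=3.3,interpolation=cv2.INTER_CUBIC))
for t in ["tool_box","tool_lid"]:
  for m in finder.silhouettes("top",t)[:2]:
    mk=m["mask"].astype(np.uint8); cs,_=cv2.findContours(mk,0,1); c=max(cs,key=cv2.contourArea)
    R=cv2.minAreaRect(c); bx=cv2.boxPoints(R); print(t,m["score"],R)
    P=[atz("top",(y,x),.103)[:2].round(4) for x,y in bx]; print(P, [np.degrees(np.arctan2(*(P[(i+1)%4]-P[i])[::-1])).round(1) for i in range(4)])
B=np.array([.460,.108]);H=np.array([.6254,.0033]);u=(H-B)/np.linalg.norm(H-B)
v=np.array([-u[1],u[0]])
for n,p in [("barend+",np.r_[B+.06*v,.103]),("barend-",np.r_[B-.06*v,.103]),("bar100",np.r_[H+.034*u,.295]),("tip100",np.r_[H+.054*u,.28]),("tip+v",np.r_[H+.054*u+.04*v,.28]),("tip-v",np.r_[H+.054*u-.04*v,.28])]:
  print(n,p.round(3),proj("scene",p).round(),proj("top",p).round())
y=np.eye(3)
for a in [0,15,30,45,60]:
  a_=np.radians(a)
  z=np.r_[np.sin(a_)*u,-np.cos(a_)];yy=np.r_[np.cos(a_)*u,np.sin(a_)]
  for s in (1,-1):
    R=np.stack([np.cross(s*yy,z),s*yy,z],1); o=[]
    for th in [-1,0,30,60,90,102]:
      t=np.radians(max(th,0)); p=np.r_[H-.195*np.cos(t)*u,.103+.195*np.sin(t)]+z*(.019 if th>=0 else -.1)
      q=planner.ik(p,R); o.append(None if q is None else np.round(q,2))
    print(a,s,*o,sep="\n  ")
```

```text
tool_box 0.95 ((323.1758728027344, 204.01034545898438), (113.60633087158203, 96.69406127929688), 29.93151092529297)
[array([0.52  , 0.2137]), array([0.7134, 0.098 ]), array([ 0.5726, -0.1256]), array([ 0.3852, -0.0085])] [np.float64(-30.9), np.float64(-122.2), np.float64(148.0), np.float64(58.8)]
tool_lid 0.92 ((318.60235595703125, 206.65133666992188), (109.11035919189453, 88.68280029296875), 29.357755661010742)
[array([0.5177, 0.2149]), array([0.6959, 0.1107]), array([ 0.5632, -0.1055]), array([3.904e-01, 1.000e-04])] [np.float64(-30.3), np.float64(-121.5), np.float64(148.6), np.float64(59.3)]
barend+ [0.492 0.159 0.103] [282. 189.] [274. 229.]
barend- [0.428 0.057 0.103] [302. 220.] [319. 256.]
bar100 [ 0.654 -0.015  0.295] [370. 120.] [351. 136.]
tip100 [ 0.671 -0.026  0.28 ] [377. 122.] [356. 129.]
tip+v [0.692 0.008 0.28 ] [368. 112.] [338. 119.]
tip-v [ 0.65  -0.059  0.28 ] [386. 131.] [374. 140.]
0
  1
  [ 0.2   0.24  1.98 -0.    0.92  0.77]
  [ 0.2   0.45  2.05 -0.    0.64  0.77]
  [ 0.17  0.3   1.96 -0.    0.88  0.73]
  [ 0.08  0.28  1.79 -0.    1.07  0.64]
  [-0.01  0.38  1
[... 995 characters left out ...]
 [ 0.6   0.18  2.24 -0.83  0.67 -1.32]
  [ 0.46  0.46  2.24 -1.25  0.47 -0.96]
  [ 0.41  0.25  2.17 -0.85  0.58 -1.48]
  [ 0.27  0.18  2.03 -0.64  0.67 -1.85]
  [ 0.13  0.25  1.87 -0.53  0.68 -2.09]
  [ 0.08  0.3   1.81 -0.51  0.67 -2.15]
45
  1
  [ 0.83  0.31  2.32 -1.25  0.82  2.43]
  None
  None
  [ 0.38  0.2   2.14 -1.2   0.66  1.89]
  [ 0.21  0.25  1.99 -1.12  0.58  1.65]
  [ 0.15  0.29  1.94 -1.11  0.55  1.59]
45
  -1
  [ 0.83  0.31  2.32 -1.25  0.82 -0.71]
  None
  None
  [ 0.38  0.2   2.14 -1.2   0.66 -1.25]
  [ 0.21  0.25  1.99 -1.12  0.58 -1.5 ]
  [ 0.15  0.29  1.94 -1.11  0.55 -1.55]
60
  1
  None
  None
  None
  None
  None
  None
60
  -1
  None
  None
  None
  None
  None
  None
```

View pics/crops.png

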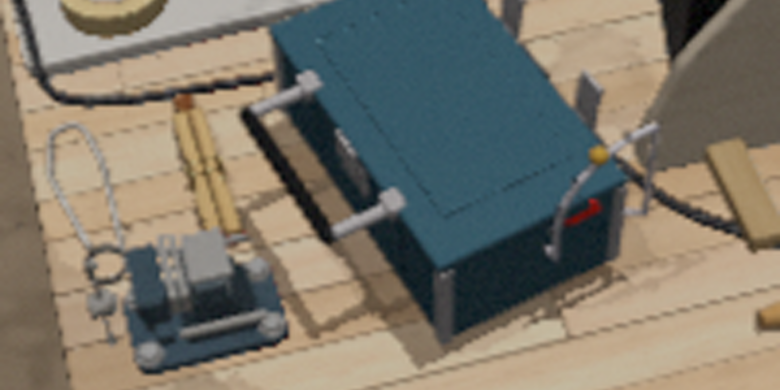

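View pics/cropt.png

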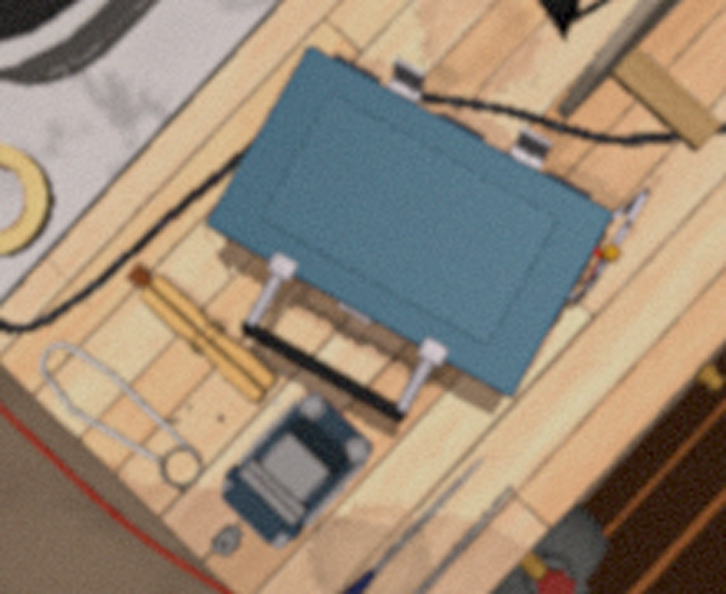

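Run:
```python
from h import *
e1=atz("top",(228.8,274.8),.103);e2=atz("top",(256,321.8),.103)
s=lambda x,y:(160+y/3.9,220+x/3.9)
f1=atz("scene",s(250,113),.103);f2=atz("scene",s(330,233),.103)
for a,b in((e1,e2),(f1,f2)):
  d=a-b;print((a+b)/2,np.linalg.norm(d),np.degrees(np.arctan2(d[1],d[0]))-90)
def tri(p1,p2):
  o1,d1=ray("scene",p1);o2,d2=ray("top",p2)
  A=np.stack([d1,-d2],1);t=np.linalg.lstsq(A,o2-o1,rcond=None)[0]
  a,b=o1+d1*t[0],o2+d2*t[1];return (a+b)/2,np.linalg.norm(a-b)
t=lambda x,y:(130+y/3.3,200+x/3.3)
print("vise",tri(s(208,245),t(298,455)),tri(s(258,270),t(313,407)))
print("lid front corner",tri(s(440,268),t(512,394)),tri(s(272,30),t(210,222)), "bead",tri(s(598,155),t(608,252)))
print("hinge corners",tri(s(627,172),t(610,215)))
B=np.array([.460,.1075]);u=np.array([.845,-.534])
for P in [tri(s(208,245),t(298,455))[0]]: d=P[:2]-B; print(d@u, d@np.array([.534,.845]))
```

```text
[0.46008675 0.10329706 0.103     ] 0.12436695805415533 -31.388084628257488
[0.46396782 0.10244774 0.103     ] 0.1184429251609488 -31.192399352459418
vise (array([0.400485  , 0.12645236, 0.07968983]), np.float64(0.003907844430233786)) (array([0.4340771 , 0.11828138, 0.0134197 ]), np.float64(0.0021767006450940313))
lid front corner (array([ 0.44080384, -0.02600272,  0.10705543]), np.float64(0.000572464587817646)) (array([0.56609757, 0.1803434 , 0.10498887]), np.float64(0.0010010229293491502)) bead (array([ 0.5324788 , -0.08955293,  0.16037461]), np.float64(0.002198529480265323))
hinge corners (array([ 0.56236728, -0.09874836,  0.11435626]), np.float64(0.004124151766801083))
-0.06041073152184705 -0.01576626718210512
```

```bash
cat >> h.py <<'E'
ang=np.radians(-31.3); U=np.array([np.cos(ang),np.sin(ang),0]); V=np.array([-U[1],U[0],0]); Z=np.array([0,0,1.])
B=np.array([.462,.1045,.103]); H=B+.195*U
def ori(a):
    a=np.radians(a); z=np.sin(a)*U-np.cos(a)*Z; y=np.cos(a)*U+np.sin(a)*Z
    return np.stack([np.cross(y,z),y,z],1)
R0=ori(15); SH=.013*V
def wpix(X,T,Rt):
    p=eyes.camera_params("wrist"); M=p["mount"]; q=Rt.T@(np.asarray(X)-T); c=M[:3,:3].T@(q-M[:3,3])
    th=np.arctan2(np.hypot(c[0],c[1]),c[2]); k=th/np.hypot(c[0],c[1]); return np.array([p["cx"]+p["fx"]*k*c[0],p["cy"]+p["fy"]*k*c[1]])
E
python3 - <<'E'
from h import *
r.move_ptp(B+SH-R0[:,2]*.09,R0)
T=status.current_tool_pos();R=status.current_tcp_rot(); im=eyes.read_camera("wrist")
print(T,R,status.current_time_s(),status.current_joint_pos())
im=np.ascontiguousarray(im[:,:,::-1])
for X in [B,B+.06*V,B-.06*V,B+.044*U,H]:
    p=wpix(X,T,R);print(p); cv2.circle(im,tuple(int(round(v)) for v in p),3,(0,0,255),1)
print([(d["pixel"],d["score"]) for d in finder.pinpoint("wrist","lid_bar")])
cv2.imwrite("pics/w1.png",im)
E
```

```text
[0.44926739 0.12832271 0.19016654] [[ 5.18582412e-01  8.25744131e-01  2.21853360e-01]
 [ 8.55027459e-01 -5.00995064e-01 -1.33910384e-01]
 [ 5.71724464e-04  2.59134284e-01 -9.65841134e-01]] 2.2583 [ 0.38699515  0.19888265  2.10984707 -0.32799741  0.70072368  1.16979346]
[315.22173839 222.20160025]
[315.24687889 146.2622755 ]
[315.22190457 287.28504233]
[366.03852771 217.60853014]
[491.73162268 204.61269843]
[([224.1, 317.7], 0.94)]
```

View pics/w1.png

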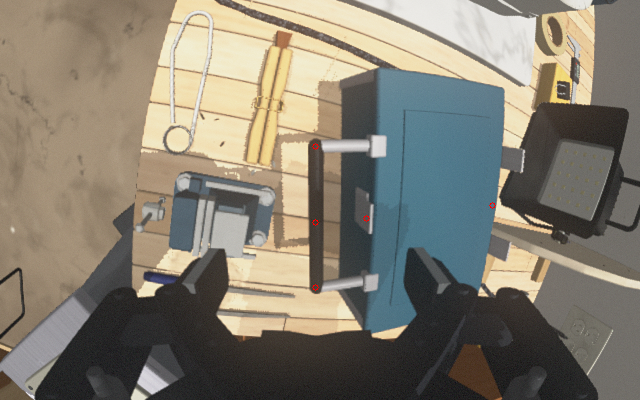

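Run:
```python
from h import *
B=B+.001*U
hit=r.move_linear(B+SH+R0[:,2]*.013,R0,velocity=.08,f_stop=8)
print(hit,status.current_tool_pos(),status.current_contact_force(),status.current_time_s())
im=eyes.read_camera("wrist");cv2.imwrite("pics/w2.png",im[:,:,::-1])
im=eyes.read_camera("scene");cv2.imwrite("pics/s2.png",cv2.resize(im[120:300,200:440,::-1],None,fx=3,fy=3))
```

```text
False [0.472662   0.1134651  0.09084955] [ 0.60148928  0.22390091 -0.34250904] 3.75
```

View pics/w2.png

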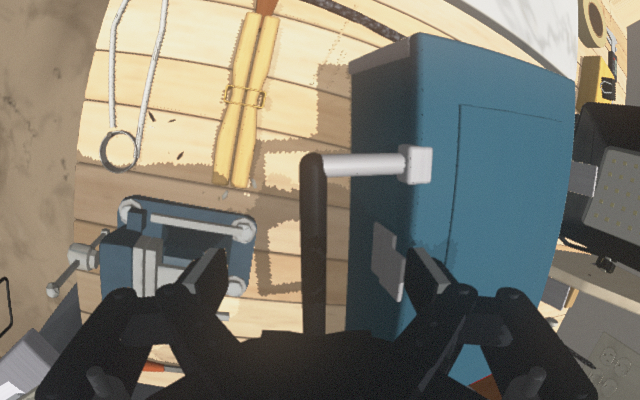

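View pics/s2.png

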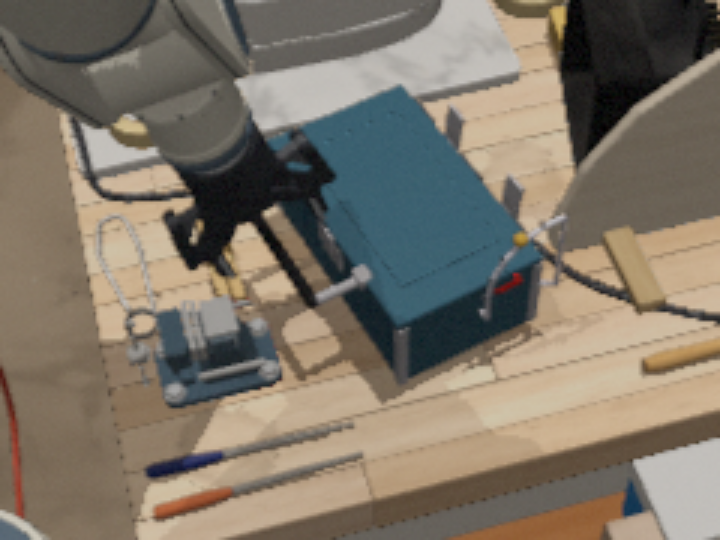

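Run:
```python
from h import *
eoat.gripper_close(50)
print(status.current_width(),status.current_tool_pos(),status.current_contact_force(),status.current_time_s())
im=eyes.read_camera("wrist");cv2.imwrite("pics/w3.png",im[:,:,::-1])
T0=status.current_tool_pos()
def at(th):
    t=np.radians(th);return T0+.195*((1-np.cos(t))*U+np.sin(t)*Z)
r.move_linear(at(6),R0,velocity=.06,f_stop=30)
print(status.current_width(),status.current_contact_force(),status.current_time_s())
np.save("T0.npy",T0)
im=eyes.read_camera("scene");cv2.imwrite("pics/s3.png",cv2.resize(im[120:300,200:440,::-1],None,fx=3,fy=3))
```

```text
0.11997821758451808 [0.47162509 0.11375405 0.0903003 ] [-5.36769244  5.27470782  4.13143215] 4.5333
0.11600511346664553 [-1.61191694  4.13555351 -3.64024817] 5.0667
```

View pics/s3.png

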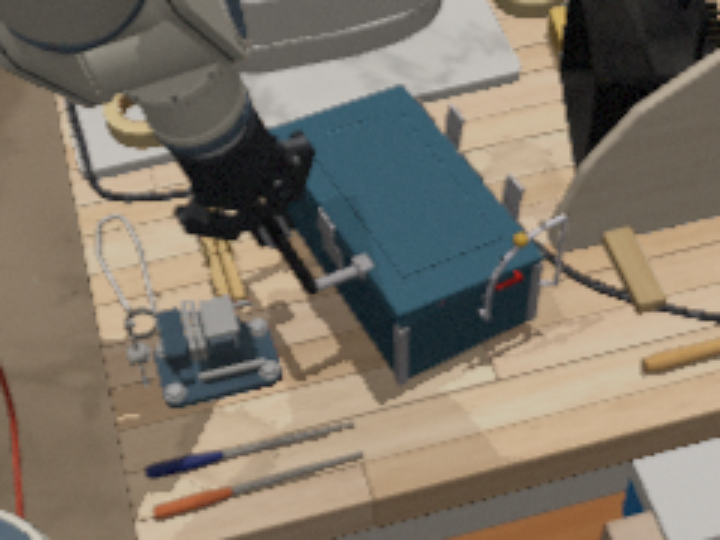

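View pics/w3.png

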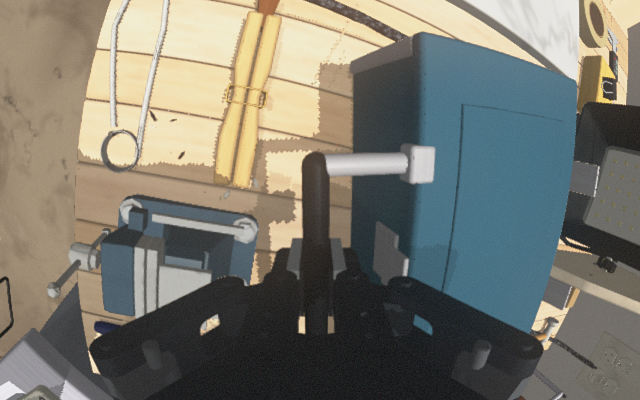

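```bash
cat >> h.py <<'E'
import os
if os.path.exists("T0.npy"): T0=np.load("T0.npy")
def at(th):
    t=np.radians(th);return T0+.195*((1-np.cos(t))*U+np.sin(t)*Z)
def go(th,v=.1,f=25):
    h=r.move_linear(at(th),R0,velocity=v,f_stop=f); T=status.current_tool_pos(); F=status.current_contact_force()
    d=T-T0; print(th,h,"err mm",((T-at(th))@np.stack([U,V,Z],1)*1e3).round(1),"F u,v,z",(F@np.stack([U,V,Z],1)).round(1),round(status.current_width(),3),round(status.current_time_s(),2)); return h
E
python3 - <<'E'
from h import *
for th in range(15,95,10):
    if go(th): break
im=eyes.read_camera("scene");cv2.imwrite("pics/s4.png",cv2.resize(im[40:300,200:460,::-1],None,fx=2.3,fy=2.3))
E
```

```text
15 False err mm [-0.7  0.  -0. ] F u,v,z [-7.   5.3 -0.8] 0.117 5.58
25 False err mm [-1.6 -0.  -0.2] F u,v,z [-12.9   6.3   2.5] 0.112 6.07
35 False err mm [-2.7  0.  -0. ] F u,v,z [-23.1   7.   11.9] 0.113 6.56
45 False err mm [-1.7  0.2  0.7] F u,v,z [-19.1   3.   14.1] 0.115 7.05
55 False err mm [-0.   0.5  1.5] F u,v,z [-11.5   1.4  12. ] 0.117 7.54
65 False err mm [0.3 0.6 1.4] F u,v,z [-8.2  2.7 12.4] 0.118 8.03
75 False err mm [0.7 0.7 1. ] F u,v,z [-4.6  4.2  7.9] 0.119 8.53
85 False err mm [0.2 0.7 0. ] F u,v,z [-2.5  6.   2.9] 0.113 9.02
```

View pics/s4.png

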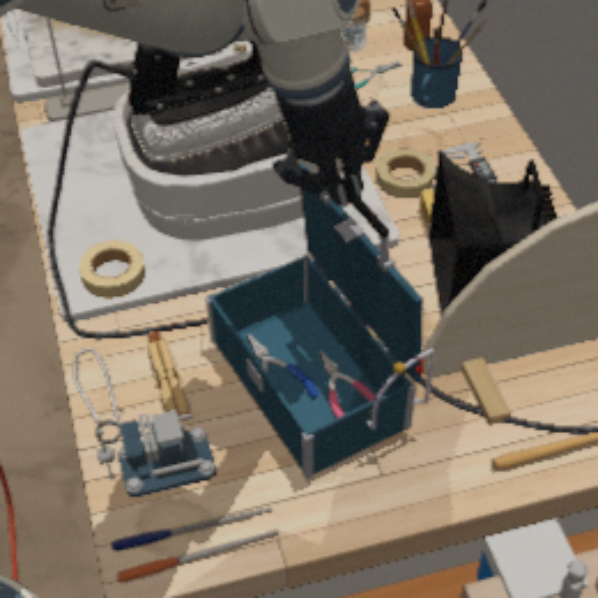

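Run:
```python
from h import *
go(92); go(97,.06,14)
for th in (99,100,101,102,103,104):
    if go(th,.03,12): break
    F=status.current_contact_force()
    if abs(F@U)>18: break
r.dwell(.4)
im=eyes.read_camera("scene");cv2.imwrite("pics/s5.png",cv2.resize(im[40:300,200:460,::-1],None,fx=2.3,fy=2.3))
im=eyes.read_camera("top");cv2.imwrite("pics/t5.png",cv2.resize(im[60:320,200:460,::-1],None,fx=2.3,fy=2.3))
```

```text
92 False err mm [ 0.5  0.7 -0.1] F u,v,z [-1.2  5.7  3.7] 0.119 9.46
97 False err mm [ 0.5  0.4 -0.1] F u,v,z [0.3 4.6 2.8] 0.121 9.89
99 False err mm [ 0.2  0.5 -0.1] F u,v,z [-0.5  5.7  2.6] 0.118 10.27
100 False err mm [ 0.   0.5 -0.1] F u,v,z [-0.1  5.4  2.4] 0.116 10.53
101 True err mm [-2.4  0.4  0. ] F u,v,z [-1.7  0.3  5.2] 0.118 10.74
```

View pics/s5.png

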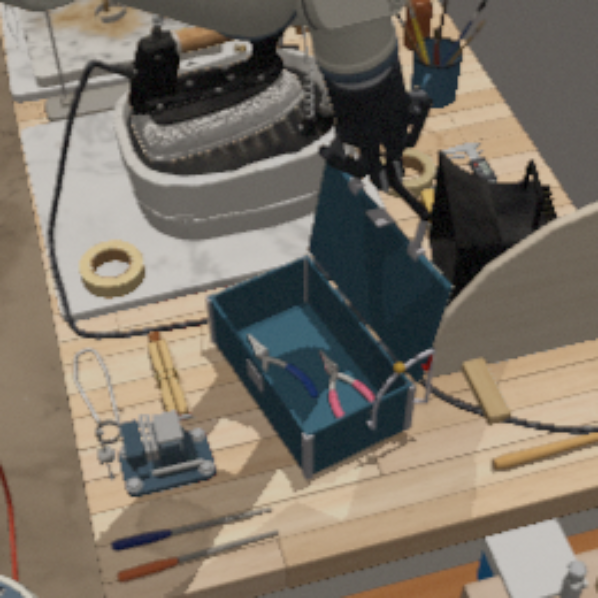

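View pics/t5.png

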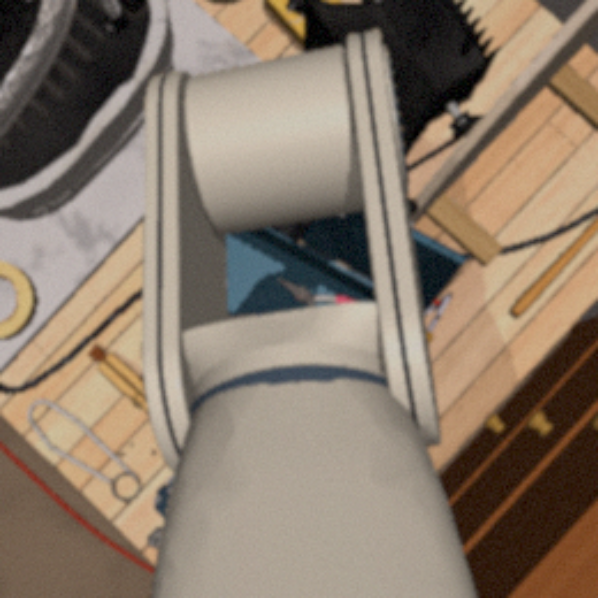

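Run:
```python
from h import *
for th in (101,101.5,102):
    if go(th,.015,16): break
    if abs(status.current_contact_force()@U)>15: break
r.dwell(.2); print(status.current_contact_force()@np.stack([U,V,Z],1))
```

```text
101 True err mm [-2.5  0.4  0. ] F u,v,z [-1.8  0.5  4.6] 0.114 11.45
[-1.72776762 -1.50353223  4.54365135]
```

Run:
```python
from h import *
go(101,.02,None); r.dwell(.4); go(101,.02,None)
im=eyes.read_camera("scene");cv2.imwrite("pics/s6.png",cv2.resize(im[160:260,320:420,::-1],None,fx=6,fy=6,interpolation=cv2.INTER_CUBIC))
for th in (97,90,80,70,64): go(th,.08,None)
go(61,.04,None)
r.dwell(.2);go(61,.04,None)
im=eyes.read_camera("scene");cv2.imwrite("pics/s7.png",cv2.resize(im[160:240,340:420,::-1],None,fx=7,fy=7,interpolation=cv2.INTER_CUBIC))
im=eyes.read_camera("top");cv2.imwrite("pics/t7.png",cv2.resize(im[160:240,340:420,::-1],None,fx=7,fy=7,interpolation=cv2.INTER_CUBIC))
```

```text
101 False err mm [-2.3  0.3 -0. ] F u,v,z [-13.8   1.3  11.5] 0.116 11.93
101 False err mm [-2.3  0.3 -0. ] F u,v,z [-13.9   2.   11.1] 0.115 12.57
97 False err mm [-0.3  0.3 -0.3] F u,v,z [-0.   5.1 -2.8] 0.111 12.94
90 False err mm [0.1 0.2 0.3] F u,v,z [1.2 3.6 1.5] 0.115 13.39
80 False err mm [-1.  -0.   0.4] F u,v,z [-0.9  2.2  6.4] 0.121 13.97
70 False err mm [-0.4 -0.2  0.4] F u,v,z [-0.6  0.8  7.6] 0.118 14.54
64 False err mm [-1.  -0.3 -0.7] F u,v,z [-0.6  2.8  0. ] 0.119 14.95
61 False err mm [-0.7 -0.4 -0.2] F u,v,z [-3.   0.3  4.9] 0.116 15.36
61 False err mm [-0.2 -0.4  0. ] F u,v,z [-4.8  0.   5.8] 0.114 15.81
```

View pics/s7.png

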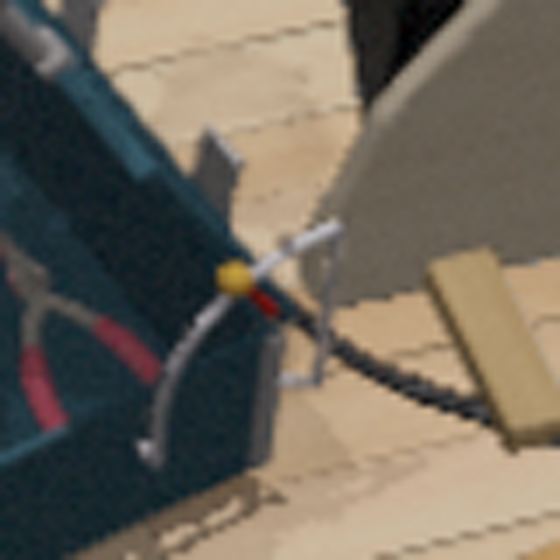

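View pics/t7.png

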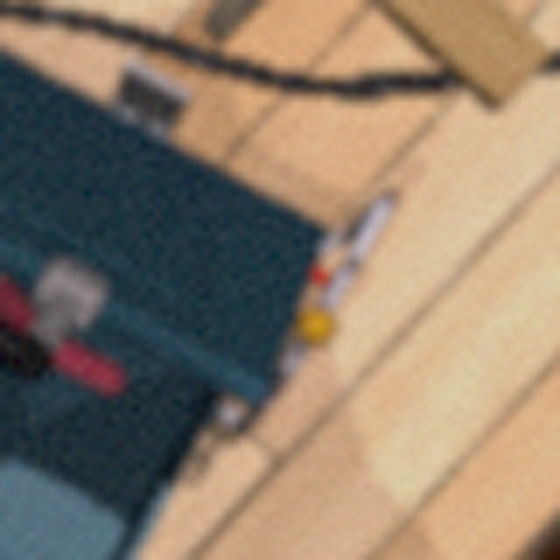

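View pics/s6.png

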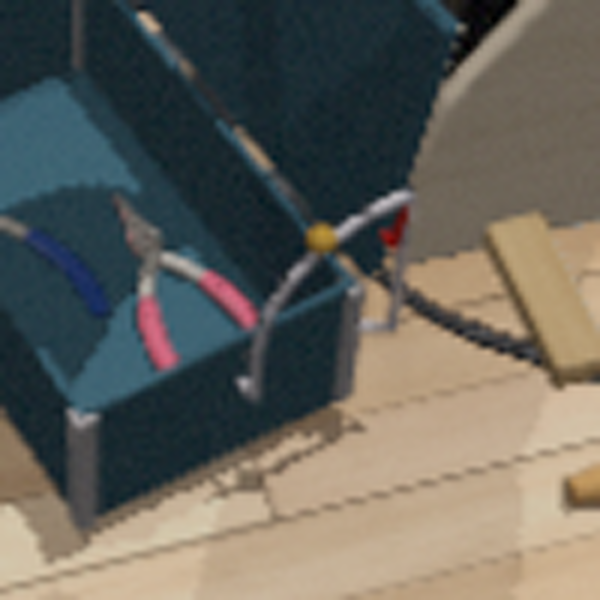

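Run:
```python
from h import *
go(60.2,.02,None); r.dwell(.3); go(60.2,.02,None)
im=eyes.read_camera("scene");cv2.imwrite("pics/s8f.png",im[:,:,::-1]);cv2.imwrite("pics/s8.png",cv2.resize(im[110:250,280:430,::-1],None,fx=4,fy=4,interpolation=cv2.INTER_CUBIC))
im=eyes.read_camera("top");cv2.imwrite("pics/t8f.png",im[:,:,::-1]);cv2.imwrite("pics/t8.png",cv2.resize(im[110:260,260:420,::-1],None,fx=4,fy=4,interpolation=cv2.INTER_CUBIC))
for c in("scene","top"):
  print(c,[(d["pixel"],d["score"]) for d in finder.pinpoint(c,"lid_bar")])
```

```text
60.2 False err mm [-0.1 -0.4  0. ] F u,v,z [-3.8 -0.7  6.2] 0.119 16.19
60.2 False err mm [-0.1 -0.4  0.1] F u,v,z [-3.  -0.7  5.2] 0.113 16.74
scene [([144.1, 321.8], 0.86), ([235.4, 445.3], 0.35)]
top [([195.5, 316.1], 0.68)]
```

View pics/s8.png

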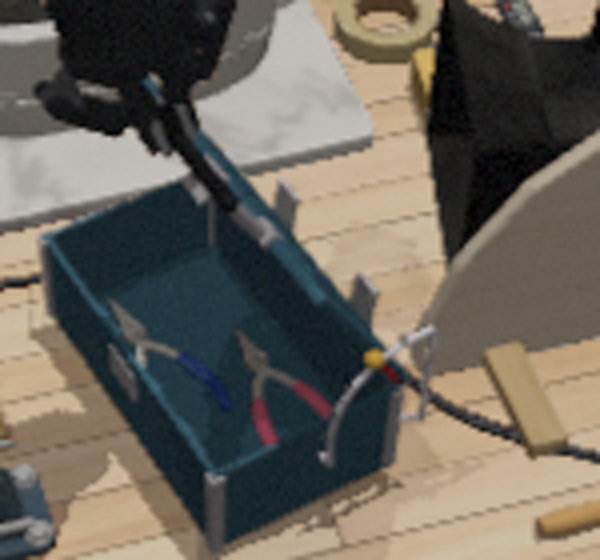

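View pics/t8.png

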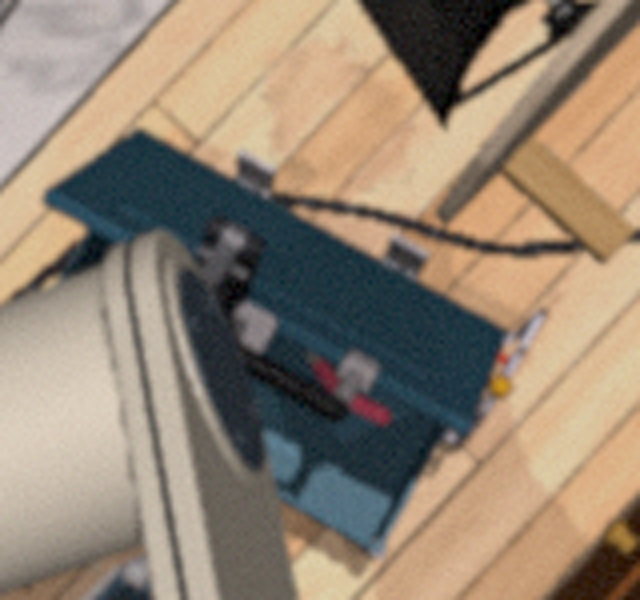

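Run:
```python
from h import *
def f(r_,v,th,off=0):
    t=np.radians(th); d=-np.cos(t)*U+np.sin(t)*Z; n=np.sin(t)*U+np.cos(t)*Z
    return H+r_*d+off*n+v*V
for th in (0,57,59,60,61,63):
    print(th,[(c,n,proj(c,f(*a)).round(1)) for c in("scene","top") for n,a in (("bar-",(.195,-.06,th)),("bar0",(.195,0,th)),("lid-",(.151,-.12,th,.003)))])
print("bead pt", proj("scene",f(.11,-.13,60)))
# bead relative to hinge
d=np.array([.5325,-.0896,.1604])-H; print("bead u,v,z",d@U,d@V,d[2],np.degrees(np.arctan2(d[2],-(d@U))))
```

```text
0 [('scene', 'bar-', array([303.6, 220.2])), ('scene', 'bar0', array([293. , 204.2])), ('scene', 'lid-', array([330.2, 229.2])), ('top', 'bar-', array([320.4, 254.6])), ('top', 'bar0', array([297.6, 241.5])), ('top', 'lid-', array([353., 251.]))]
57 [('scene', 'bar-', array([333.6, 163.7])), ('scene', 'bar0', array([321.1, 147.9])), ('scene', 'lid-', array([356.2, 186. ])), ('top', 'bar-', array([341.4, 216.1])), ('top', 'bar0', array([314.1, 200.7])), ('top', 'lid-', array([373.9, 220.6]))]
59 [('scene', 'bar-', array([335.7, 161.7])), ('scene', 'bar0', array([323.1, 145.9])), ('scene', 'lid-', array([357.9, 184.5])), ('top', 'bar-', array([342.9, 213.4])), ('top', 'bar0', array([315.5, 197.8])), ('top', 'lid-', array([375.2, 218.6]))]
60 [('scene', 'bar-', array([336.8, 160.7])), ('scene', 'bar0', array([324.2, 145. ])), ('scene', 'lid-', array([358.8, 183.8])), ('top', 'bar-', array([343.7, 212. ])), ('top', 'bar0', array([316.2, 196.4])), ('top', 'lid-', array([375.8, 217.5]))]
61 [('scene', 'bar-', array([337.9, 159.8])), ('scene', 'bar0', array([325.2, 144. ])), ('scene', 'lid-', array([359.7, 183.1])), ('top', 'bar-', array([344.5, 210.5])), ('top', 'bar0', array([317., 195.])), ('top', 'lid-', array([376.4, 216.5]))]
63 [('scene', 'bar-', array([340.1, 157.9])), ('scene', 'bar0', array([327.4, 142.2])), ('scene', 'lid-', array([361.4, 181.7])), ('top', 'bar-', array([346.1, 207.6])), ('top', 'bar0', array([318.5, 192. ])), ('top', 'lid-', array([377.7, 214.3]))]
bead pt [366.72251233 193.68814571]
bead u,v,z -0.03392199285982439 -0.12922436154127254 0.05739999999999999 59.417953615263244
```

View pics/s8f.png

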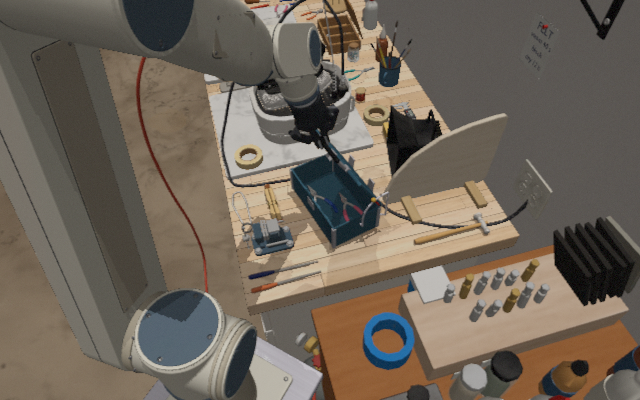

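Run:
```python
from h import *
im=cv2.imread("pics/s8f.png")
hsv=cv2.cvtColor(im,cv2.COLOR_BGR2HSV).astype(int); 
sub=hsv[185:215,360:395]; rr=((sub[...,0]<8)|(sub[...,0]>172))&(sub[...,1]>150)&(sub[...,2]>90)
yy=(sub[...,0]>14)&(sub[...,0]<26)&(sub[...,1]>170)&(sub[...,2]>120)
for n,m in(("red",rr),("yel",yy)):
    ys,xs=np.nonzero(m);print(n,len(xs),xs.mean()+360,ys.mean()+185)
for th in (57,60,63):
  t=np.radians(th)
  print(th,[proj("scene",H+q*(-np.cos(t)*U+np.sin(t)*Z)-.129*V).round(1) for q in (.03,.04,.05,.0667)])
```

```text
red 2 377.0 202.5
yel 4 372.75 199.5
57 [array([377.9, 204.9]), array([376.3, 203.7]), array([374.7, 202.5]), array([372. , 200.5])]
60 [array([378.3, 204.5]), array([376.9, 203.2]), array([375.5, 201.8]), array([373.1, 199.6])]
63 [array([378.8, 204.1]), array([377.6, 202.6]), array([376.3, 201.2]), array([374.2, 198.7])]
```

The red pointer at (377, 202.5) and the bead at (373, 199.5) both lie on the projected 60° line. The bystander tools show no movement, and the grip is holding, so I am handing in.

Run:
```python
from h import *
print(status.current_width(),status.current_contact_force(),status.current_time_s())
order.sign_off()
```

```text
0.12299711021422179 [-3.13840632  1.2289306   3.94944377] 16.9417
the job is handed in; nothing more can be done
```

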